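# Find and open the tipping cover of the service duct

## Robot

A 6-joint arm with a two-finger parallel gripper is mounted at the origin on the work surface. World frame = base frame: x ahead of the robot, y to its left, z up, the work surface at z = 0. Lengths are in m, angles in rad, forces in N, time in s.
With the tool pointing down it reaches from about 0.35 to 0.8 m from the base axis. Payload 7.3 kg.
Tool frame: the origin (TCP) lies midway between the tips of the shut fingers; the grasp point (between the pads) lies 19 mm behind it (robot.grip_depth is the distance from the TCP to the grasp point, in m); z points along the fingers, y is the line along which they close (so a half turn about z gives the same grasp; the last joint's range is limited). The gripper opens to 85 mm and grips with 20 to 120 N. Pads are 22 mm wide; open, the fingers measure 114 mm over their backs; the gripper's body (76 mm by 85 mm) begins 54 mm behind the grasp point. The pads swing forward as they close: fully open they stand 13 mm farther back than shut.
Start: joints at [-1.425, 0.342, 1.524, -0, 1.275, -0.146], TCP at [0.151, -0.503, 0.231] pointing down, gripper open.
Joint ranges: [-2.53, 2.53], [-0.77, 2.02], [0.04, 2.7], [-1, 4.14], [0.28, 2.66], [-3.11, 3.11]. Speed limits (rad/s): [2.57, 2.57, 3.14, 3.14, 3.14, 3.14].

## Interface

Orientations are given as a unit quaternion [x, y, z, w].
In Python, from cell import status, imaging, robot gives the robot as it stands.
- The arm moves only by the tool carry_out, never from a script. Its arguments are lists of equal length, an entry for each row: "offset": the shift along the tool's x, y, z in units of 0.2 m (1.0 is 0.2 m), a list of three; "turn": the turn, a rotation vector about the tool's x, y, z in units of 60 degrees (1.0 is 60 degrees), a list of three; "grip": the opening, from 0 (shut) to 1 (fully open). A call has 1 to 10 rows; each row is the pose to reach, as a shift and turn from the pose commanded when the call began, along the tool's axes at that moment; what a row does not reach only later rows make up. A row lasts 1/8 s, in which the tool goes at most 62.5 mm and 10.7 degrees, less where a joint would pass 70% of its speed; a pose out of reach is approached as far as the arm can. A call with a number of a shift or a turn outside -1 to 1 is refused whole. A call with a gripper value outside its range is refused whole. The fingers move at their own pace and stop on an object; the grip force is fixed at half the most. Time passes only in rows, so rows that repeat a pose let the fingers close. It gives the time, the measured TCP pose, the force, the opening and the grip force at its end, in the units of the state.
- status.get_obs(): the state, without advancing time (a new reading comes with each control period).
- imaging.get_image(name): name is "scene" or "side" or "wrist"; returns a dict with "image" (400x640x3 uint8, red, green, blue), "range_z" (400x640 float32, m along the optical axis (not along the pixel's ray), 0 where there is no reading), "camera_matrix" (3x3 intrinsics, pixels), "cam_to_world" (4x4, takes a point from camera to world coordinates). Camera axes: x right, y up, looking along -z (the intrinsics and any distortion apply to the point x, -y, -z); pixel columns grow to the right and rows downward; lengths in m; the calibration is good to about 2 mm. The wrist camera is an equidistant fisheye: a pixel r from the principal point sees the ray r / f radians off the axis. A picture is of the moment at which its call begins.
- robot.sign_off(): hands the job in; it is judged then, once.
The state is a dict: "time": time; "joint_positions": joint angles; "dq": joint speeds; "joint_torque": joint torques, N m; "ee_pos": TCP position; "eef_rot": TCP orientation; "wrist_force": force on the tool from outside, world axes, zero at the start; "ft_torque": the same for the moment, N m; "finger_gap": finger opening in m; "grip_force": force on a finger pad.
Only numpy, scipy, OpenCV 4.12 (cv2) and the standard library are available. Lean on these libraries where they do the work, as an engineer would, in place of code of your own. Each camera call takes 0.05 s, during which the arm holds its last target. There are 200 camera calls.

## Task

Only one of the four identical tread-plate covers on the service duct is not fastened from below, and the air valve lies under it. With your fingertips press gently on the near edge of one cover after another to find the one that rocks, then push that near edge on down until the cover tips right over and stays open by itself. Nothing needs gripping: lift nothing, and leave the tools and tins where they are.

Things in the scene. Friction and masses are not known exactly. Their poses are not given: they have to be found in the camera images.
- duct: Grey steel service duct fixed to the bench, 574 mm long (its y), 150 wide (x), 90 high, with 30 mm flanges, 4 mm high, on both long sides. Origin: centre of its underside; x across it away from the robot, y along it to the left, z up. On top a row of four identical covers between yellow rims 12 mm wide and bars 10 mm wide; a flat closed block of 80 mm at each end. Inside hollow; pipes and valve only in the far half, below 55 mm.
- cover_1 (a point): Rightmost of the four places seen from the robot, 159 mm to the right of the duct's centre. Point: centre of the upper face of the shut cover lying here, 90 mm above the bench, axes as the duct's. A cover is dark tread plate, 120 mm (x) by 90 mm (y) by 6 mm, flush, with 3 mm gaps all round; near edge 60 mm towards -x. Any place may hold the loose one; shut, all look alike and the other three are rigid.
- cover_2 (a point): Second place from the right, 53 mm right of the duct's centre. Point: centre of the upper face of the shut cover lying here, 90 mm above the bench, axes as the duct's. A cover is dark tread plate, 120 mm (x) by 90 mm (y) by 6 mm, flush, with 3 mm gaps all round; near edge 60 mm towards -x. Any place may hold the loose one; shut, all look alike and the other three are rigid.
- cover_3 (a point): Third place from the right, 53 mm left of the duct's centre. Point: centre of the upper face of the shut cover lying here, 90 mm above the bench, axes as the duct's. A cover is dark tread plate, 120 mm (x) by 90 mm (y) by 6 mm, flush, with 3 mm gaps all round; near edge 60 mm towards -x. Any place may hold the loose one; shut, all look alike and the other three are rigid.
- cover_4 (a point): Leftmost place, 159 mm left of the duct's centre. Point: centre of the upper face of the shut cover lying here, 90 mm above the bench, axes as the duct's. A cover is dark tread plate, 120 mm (x) by 90 mm (y) by 6 mm, flush, with 3 mm gaps all round; near edge 60 mm towards -x. Any place may hold the loose one; shut, all look alike and the other three are rigid.
- tip_cover (a joint): Tilt of the loose cover: 0 shut, 1.0 rad fully open on its stop. Its axle runs along y, 7 mm nearer than its centre and 16 mm below its top. Pressing its near half (1 to 2 N) sends the near edge down and the far edge up, at most 50 mm above the duct; its far edge cannot go down. Let go below about 0.3 rad it falls shut, above about 0.7 rad (near edge some 38 mm down) it falls fully open and stays.
- socket: Bystander: steel deep socket, 31 mm diameter, 42 mm tall, standing on the left end block of the duct. Origin: centre of its underside.
- cap_tin: Bystander: small blue tin with a steel lid, 48 mm diameter, 32 mm tall, on the right end block of the duct. Origin: centre of its underside.
- wrench: Bystander: steel spanner 180 mm long lying on the bench in front of the duct. Origin: on the bench near its middle; x along it.
- driver: Bystander: screwdriver 200 mm long lying on the bench in front of the duct. Origin: on the bench near its middle; x along it.
- spray: Bystander: small white and blue spray can, 52 mm diameter, 125 mm tall, behind the duct. Origin: centre of its underside.
- filter: Bystander: yellow oil filter canister, 76 mm diameter, 90 mm tall, behind the duct. Origin: centre of its underside.
- grease: Bystander: red grease tub with a black lid, 84 mm diameter, 75 mm tall, behind the duct. Origin: centre of its underside.
There are look-alikes about, which are no part of the job. What is shaped like the part that bears tip_cover but purple or turquoise is not meant.

How it is judged:
By the outcome, as a careful person would: the job done as asked, in the order asked, and still so for the second after the job is handed in, with the robot touching nothing.
It also fails if it takes over 54 s, if anything falls off the work surface, if the arm or the gripper's body presses on something with over 40 N, if the wrist force passes 120 N, or if a joint passes its speed limit or range.

## Working session

There is one attempt and no reset: what is moved stays moved. The work goes in short steps, Python scripts to look and compute and a tool call to move; the robot and the scene stay as the last step left them, time stands still between calls to the robot, and variables do not carry over. Pictures are saved under pics/ and viewed, at most 10 in all, crops included, and the job is handed in when it is done.

Besides the shell and the picture viewer there is one more tool, called after "Request:" as a command line: name --argument value ..., lists and objects as JSON in quotes. carry_out: Moves the arm, as the interface text tells. Its arguments: {"type":"object","properties":{"offset":{"type":"array","items":{"type":"array","items":{"type":"number"}}},"turn":{"type":"array","items":{"type":"array","items":{"type":"number"}}},"grip":{"type":"array","items":{"type":"number"}}},"required":["offset","turn","grip"]}

```bash
mkdir -p pics
python3 - <<'E'
from cell import status, imaging, robot
import cv2,numpy as np
s=status.get_obs(); print({k:np.round(v,3) for k,v in s.items()})
for n in("scene","side"):
    d=imaging.get_image(n); cv2.imwrite(f"pics/{n}0.png",d["image"][:,:,::-1]); np.savez(f"{n}0.npz",**d)
    print(n,np.round(d["cam_to_world"],3).tolist(),d["camera_matrix"].tolist())
E
```

```text
{'time': np.float64(0.0), 'joint_positions': array([-1.425,  0.343,  1.525, -0.   ,  1.275, -0.146]), 'dq': array([-0.001,  0.003, -0.   ,  0.001, -0.001,  0.   ]), 'joint_torque': array([-1.0000e-03, -4.3368e+01, -2.4602e+01, -0.0000e+00,  8.0000e-03,
       -0.0000e+00]), 'ee_pos': array([ 0.151, -0.502,  0.231]), 'eef_rot': array([ 0.989,  0.145, -0.   , -0.001]), 'wrist_force': array([-0.011, -0.124,  0.482]), 'ft_torque': array([ 0.016, -0.014,  0.013]), 'grip_force': np.float64(0.0), 'finger_gap': np.float64(0.085)}
scene [[0.518, -0.625, 0.584, 1.056], [0.855, 0.382, -0.349, -0.268], [-0.005, 0.68, 0.733, 0.74], [0.0, 0.0, 0.0, 1.0]] [[361.44404632793083, 0.0, 313.9389577932782], [0.0, 361.44404632793083, 200.4368056920463], [0.0, 0.0, 1.0]]
side [[-0.851, 0.353, -0.389, 0.203], [-0.526, -0.581, 0.621, 0.594], [-0.007, 0.733, 0.68, 0.698], [0.0, 0.0, 0.0, 1.0]] [[374.8223705682344, 0.0, 321.1338393126429], [0.0, 374.8223705682344, 195.62728508627077], [0.0, 0.0, 1.0]]
```

View pics/scene0.png

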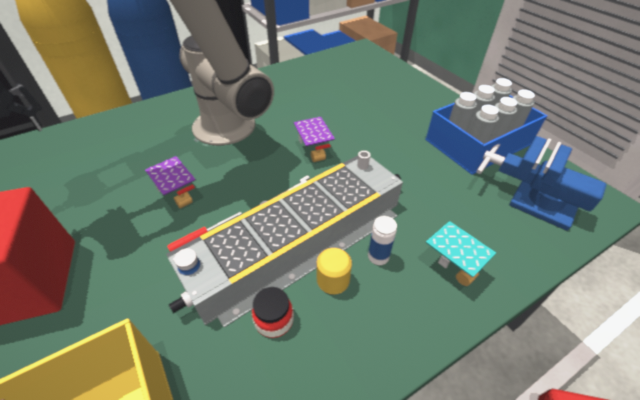

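View pics/side0.png

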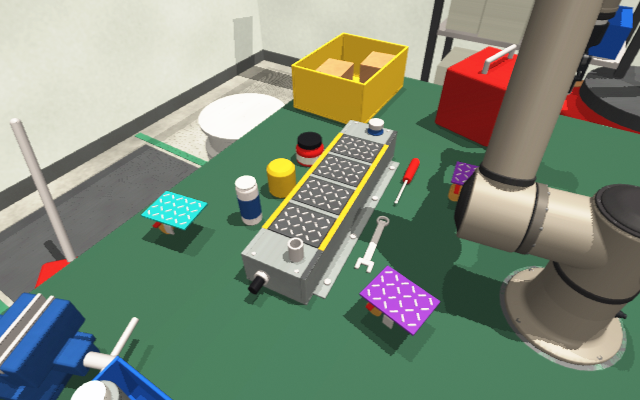

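The scene view shows the duct diagonally with its row of four dark covers: scene (235,248), (277,224), (313,204), (348,186). The blue tin is at (186,260) and the socket at (364,158). The purple plates at (170,175) and (314,131) and the turquoise one at (460,247) stand apart and are look-alikes; the real covers are the dark plates between the yellow rims.

```bash
cat > h.py <<'E'
import numpy as np,cv2
def cast(d,uv,z):
    K=d["camera_matrix"];T=d["cam_to_world"];uv=np.asarray(uv,float)
    r=np.c_[(uv[:,0]-K[0,2])/K[0,0],-(uv[:,1]-K[1,2])/K[1,1],-np.ones(len(uv))]@T[:3,:3].T
    return T[:3,3]+r*((z-T[2,3])/r[:,2])[:,None]
E
python3 - <<'E'
import numpy as np,cv2
from h import cast
for n in("scene","side"):
    d=np.load(n+"0.npz"); hsv=cv2.cvtColor(d["image"],cv2.COLOR_RGB2HSV)
    m=cv2.inRange(hsv,(20,130,90),(34,255,255))
    k,l,st,c=cv2.connectedComponentsWithStats(m)
    P=[]
    for i in range(1,k):
        if st[i,4]<60: continue
        v,u=np.where(l==i); p=cast(d,np.c_[u,v],.09)
        (ctr,wh,a)=cv2.minAreaRect(p[:,:2].astype(np.float32))
        rz=d["range_z"][v,u]; K=d["camera_matrix"];T=d["cam_to_world"]
        q=np.c_[(u-K[0,2])/K[0,0]*rz,-(v-K[1,2])/K[1,1]*rz,-rz]@T[:3,:3].T+T[:3,3]
        print(n,st[i],np.round(ctr,4),np.round(wh,4),round(a,2),"z",np.round(np.median(q[rz>0],0),4))
        if max(wh)>.3 and min(wh)<.04:
            b=cv2.boxPoints((ctr,wh,a)); print(np.round(b,4).tolist())
E
```

```text
scene [  16    0  115  118 7544] [-0.8061 -0.361 ] [1.3104 0.2948] 2.54 z [-0.6895 -0.3605  0.0743]
scene [201 164 143  75 592] [ 0.4836 -0.0275] [0.0137 0.4129] 5.31 z [ 0.4872 -0.066   0.0898]
[[0.4577000141143799, 0.17739999294281006], [0.4959000051021576, -0.2337000072002411], [0.5095999836921692, -0.23250000178813934], [0.47130000591278076, 0.17870000004768372]]
scene [230 193 150  90 873] [ 0.621  -0.0152] [0.0139 0.4087] 5.35 z [ 0.6237 -0.0463  0.0897]
[[0.5950000286102295, 0.1876000016927719], [0.6330999732017517, -0.21930000185966492], [0.6468999981880188, -0.21799999475479126], [0.6087999939918518, 0.18889999389648438]]
scene [ 317  248   34   46 1311] [ 0.728  -0.0247] [0.0703 0.1085] 58.48 z [ 0.7216 -0.0209  0.0823]
scene [   0  319  173   81 8596] [ 0.6594 -0.4765] [0.2992 0.1363] 58.74 z [ 0.6677 -0.4849  0.0993]
side [ 291   33  117   91 6776] [ 0.8205 -0.6011] [0.6612 0.4359] 89.89 z [ 0.7864 -0.4519  0.1049]
side [ 262  133   81   96 1569] [ 0.6759 -0.0097] [0.1199 0.4138] 5.39 z [0.6775 0.0125 0.0874]
side [318 144  71 107 716] [ 0.4866 -0.0283] [0.0148 0.4158] 5.45 z [0.4828 0.0136 0.0907]
[[0.4593999981880188, 0.17790000140666962], [0.49900001287460327, -0.23600000143051147], [0.513700008392334, -0.2345999926328659], [0.4742000102996826, 0.179299995303154]]
```

```bash
cat >> h.py <<'E'
from scipy.spatial.transform import Rotation as R
C=np.array([.5535,-.0213]);YAW=.0932
RD=R.from_euler("z",YAW); RT=RD*R.from_quat([1,0,0,0])
def need(s,duct):  # duct-frame target (m, z up) -> offset, turn in move units
    w=RD.apply(duct)+np.r_[C,0]; r=R.from_quat(s["eef_rot"])
    return np.round(r.inv().apply(w-s["ee_pos"])/.2,4),np.round((r.inv()*RT).as_rotvec()/np.radians(60),4)
def ductpos(s): return np.round(RD.inv().apply(s["ee_pos"]-np.r_[C,0]),4)
E
python3 - <<'E'
from cell import status
from h import *
s=status.get_obs(); print(need(s,[-.048,-.159,.2])); print(RD.apply([-.048,-.159,.2])+np.r_[C,0])
E
```

```text
(array([ 2.2273, -0.9928,  0.1553]), array([-1.300e-03, -1.000e-04,  1.897e-01]))
[ 0.52050567 -0.18407707  0.2       ]
```

Request:
carry_out --offset '[[0.27,-0.12,0.02],[0.54,-0.24,0.04],[0.8,-0.36,0.06],[1.0,-0.45,0.07],[1.0,-0.45,0.07]]' --turn '[[0,0,0.05],[0,0,0.1],[0,0,0.15],[-0.0013,0,0.19],[-0.0013,0,0.19]]' --grip '[0,0,0,0,0]'

```text
time: 0.72
ee_pos: [0.3183, -0.3569, 0.217]
eef_rot: [0.999, 0.048, 0.0, 0.0]
wrist_force: [-0.6, -0.6, -0.6]
finger_gap: 0.0002
grip_force: 0.0
```

Run:
```python
from cell import status
from h import *
s=status.get_obs(); print(need(s,[-.048,-.159,.16]),ductpos(s),s["wrist_force"],s["finger_gap"])
```

```text
(array([ 1.0901, -0.7623,  0.2847]), array([ 0.0002, -0.    ,  0.0036])) [-0.2654 -0.3123  0.217 ] [-0.55800439 -0.62609124 -0.60238175] 0.0001544996542778263
```

Request:
carry_out --offset '[[0.25,-0.19,0],[0.5,-0.38,0],[0.75,-0.57,0.1],[1.0,-0.76,0.28],[1.0,-0.76,0.28],[1.0,-0.76,0.28]]' --turn '[[0,0,0.003],[0,0,0.003],[0,0,0.003],[0,0,0.003],[0,0,0.003],[0,0,0.003]]' --grip '[0,0,0,0,0,0]'

```text
time: 1.48
ee_pos: [0.5015, -0.1896, 0.1605]
eef_rot: [0.999, 0.045, -0.001, 0.001]
wrist_force: [-0.3, -1.1, -0.8]
finger_gap: 0.0003
grip_force: 0.0
```

Run:
```python
from cell import status,imaging
from h import *
s=status.get_obs(); print(need(s,[-.048,-.159,.1]),ductpos(s),s["wrist_force"])
d=imaging.get_image("scene"); cv2.imwrite("pics/s1.png",cv2.resize(d["image"][90:330,130:450,::-1],None,fx=2.4,fy=2.4))
```

```text
(array([ 0.0977, -0.0194,  0.3024]), array([ 0.001 ,  0.0013, -0.0024])) [-0.0675 -0.1628  0.1605] [-0.3292552  -1.11767715 -0.75937761]
```

View pics/s1.png

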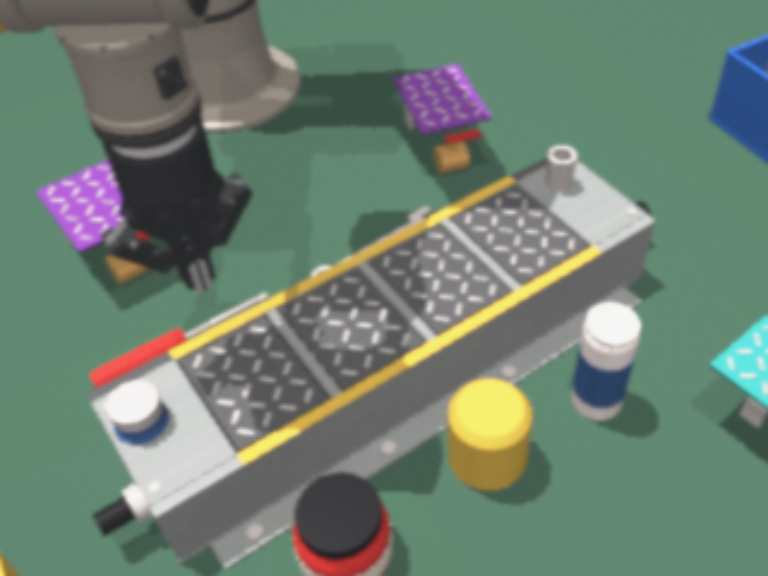

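The fingertips hang at crop (200,275), clear in front of cover 1; the four covers lie flush, and the tin and socket stand on the end blocks. I go down to just above cover 1, shifted towards the duct centre to stay clear of the tin.

Request:
carry_out --offset '[[0.098,-0.11,0.1],[0.098,-0.11,0.3],[0.098,-0.11,0.3],[0.098,-0.11,0.3]]' --turn '[[0,0,-0.002],[0,0,-0.002],[0,0,-0.002],[0,0,-0.002]]' --grip '[0,0,0,0]'

```text
time: 2.02
ee_pos: [0.5197, -0.1673, 0.1028]
eef_rot: [0.999, 0.045, 0.001, 0.001]
wrist_force: [-0.3, 0.1, 0.4]
finger_gap: -0.0
grip_force: 0.0
```

Run:
```python
from cell import status
from h import *
s=status.get_obs(); print(need(s,[-.048,-.140,.09]),ductpos(s),s["wrist_force"],s["ft_torque"])
```

```text
(array([-0.0037, -0.0112,  0.0641]), array([ 0.0026, -0.0019, -0.003 ])) [-0.0473 -0.1422  0.1028] [-0.3112918   0.08052791  0.37190523] [-0.0215657  -0.04499199  0.05038352]
```

Request:
carry_out --offset '[[0,0,0.04],[0,0,0.05],[0,0,0.055],[0,0,0.06],[0,0,0.06]]' --turn '[[0,0,0],[0,0,0],[0,0,0],[0,0,0],[0,0,0]]' --grip '[0,0,0,0,0]'

```text
time: 2.65
ee_pos: [0.5194, -0.1658, 0.0901]
eef_rot: [0.999, 0.046, 0.0, 0.001]
wrist_force: [-3.1, -0.5, 5.6]
finger_gap: 0.0002
grip_force: 3.4
```

Request:
carry_out --offset '[[0,0,0.007],[0,0,0.007]]' --turn '[[0,0,0],[0,0,0]]' --grip '[0,0]'

```text
time: 2.9
ee_pos: [0.5195, -0.1658, 0.09]
eef_rot: [0.999, 0.046, 0.001, 0.001]
wrist_force: [-6.2, 2.2, 17.7]
finger_gap: -0.0001
grip_force: 8.8
```

Cover 1 is rigid (17.7 N, no movement). On to cover 2.

Request:
carry_out --offset '[[0,0,-0.09],[0,-0.22,-0.09],[0,-0.44,-0.09],[0,-0.44,-0.07],[0,-0.44,-0.04],[0,-0.44,-0.04],[0,-0.44,-0.04]]' --turn '[[0,0,0],[0,0,0],[0,0,0],[0,0,0],[0,0,0],[0,0,0],[0,0,0]]' --grip '[0,0,0,0,0,0,0]'

```text
time: 3.78
ee_pos: [0.5114, -0.079, 0.0954]
eef_rot: [0.999, 0.045, 0.0, 0.001]
wrist_force: [-0.5, -0.1, -0.1]
finger_gap: -0.0003
grip_force: 0.0
```

Run:
```python
from cell import status
from h import *
s=status.get_obs(); print(need(s,[-.048,-.053,.09]),ductpos(s),s["wrist_force"])
```

```text
(array([-0.0035, -0.0025,  0.027 ]), array([ 0.0014, -0.    , -0.0026])) [-0.0473 -0.0535  0.0954] [-0.50285246 -0.11143854 -0.10723128]
```

Request:
carry_out --offset '[[0,0,0.015],[0,0,0.025],[0,0,0.035],[0,0,0.04],[0,0,0.04]]' --turn '[[0,0,0],[0,0,0],[0,0,0],[0,0,0],[0,0,0]]' --grip '[0,0,0,0,0]'

```text
time: 4.4
ee_pos: [0.5113, -0.0781, 0.0875]
eef_rot: [0.999, 0.046, 0.0, 0.001]
wrist_force: [-1.1, 0.4, 0.7]
finger_gap: 0.0002
grip_force: 0.5
```

Cover 2 yields: the tip is at 0.0875 with only 0.7 N. I press a little further to confirm.

Request:
carry_out --offset '[[0,0,0.015],[0,0,0.03],[0,0,0.03]]' --turn '[[0,0,0],[0,0,0],[0,0,0]]' --grip '[0,0,0]'

```text
time: 4.78
ee_pos: [0.5113, -0.078, 0.0812]
eef_rot: [0.999, 0.046, -0.0, 0.001]
wrist_force: [0.6, -0.8, 0.3]
finger_gap: 0.0001
grip_force: 0.1
```

Run:
```python
from cell import status,imaging
from h import *
s=status.get_obs(); print(ductpos(s),s["wrist_force"])
d=imaging.get_image("scene"); cv2.imwrite("pics/s2.png",cv2.resize(d["image"][140:300,170:410,::-1],None,fx=3.3,fy=3.3))
```

```text
[-0.0473 -0.0526  0.0812] [ 0.63973867 -0.76640387  0.26998536]
```

View pics/s2.png

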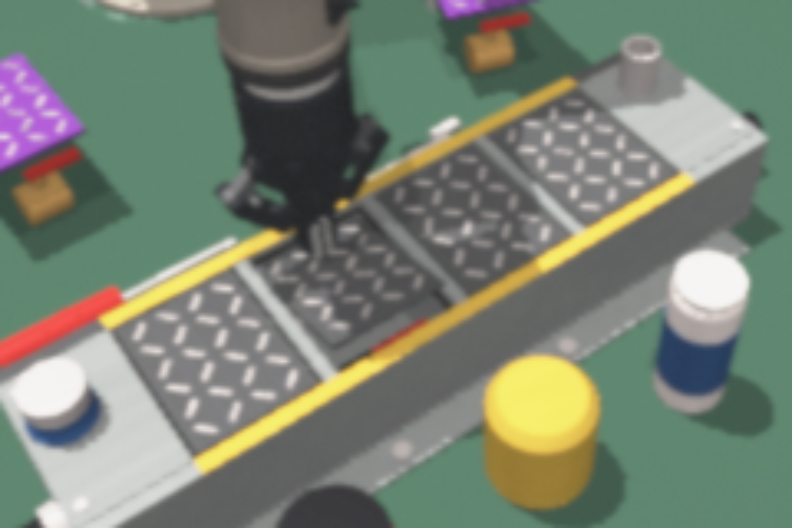

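Cover 2 is rocking: at crop (330,260) it tilts and a gap shows at its far edge, (400,335). I push on.

Request:
carry_out --offset '[[0,0,0.02],[0,0,0.04],[0,0,0.06],[0,0,0.08],[0,0,0.1],[0,0,0.1]]' --turn '[[0,0,0],[0,0,0],[0,0,0],[0,0,0],[0,0,0],[0,0,0]]' --grip '[0,0,0,0,0,0]'

```text
time: 5.58
ee_pos: [0.5111, -0.0781, 0.0612]
eef_rot: [0.999, 0.046, -0.0, 0.001]
wrist_force: [-0.2, -0.3, -0.0]
finger_gap: 0.0003
grip_force: 0.0
```

Request:
carry_out --offset '[[0,0,0.015],[0,0,0.03],[0,0,0.03]]' --turn '[[0,0,0],[0,0,0],[0,0,0]]' --grip '[0,0,0]'

```text
time: 5.95
ee_pos: [0.5107, -0.0782, 0.0557]
eef_rot: [0.999, 0.046, -0.0, 0.001]
wrist_force: [-2.9, -0.9, 3.7]
finger_gap: 0.0003
grip_force: 2.2
```

Run:
```python
from cell import status,imaging
from h import *
s=status.get_obs(); print(ductpos(s),s["wrist_force"])
d=imaging.get_image("scene"); cv2.imwrite("pics/s3.png",cv2.resize(d["image"][140:300,170:410,::-1],None,fx=3.3,fy=3.3))
```

```text
[-0.0479 -0.0527  0.0557] [-2.94600223 -0.85291721  3.7223507 ]
```

View pics/s3.png

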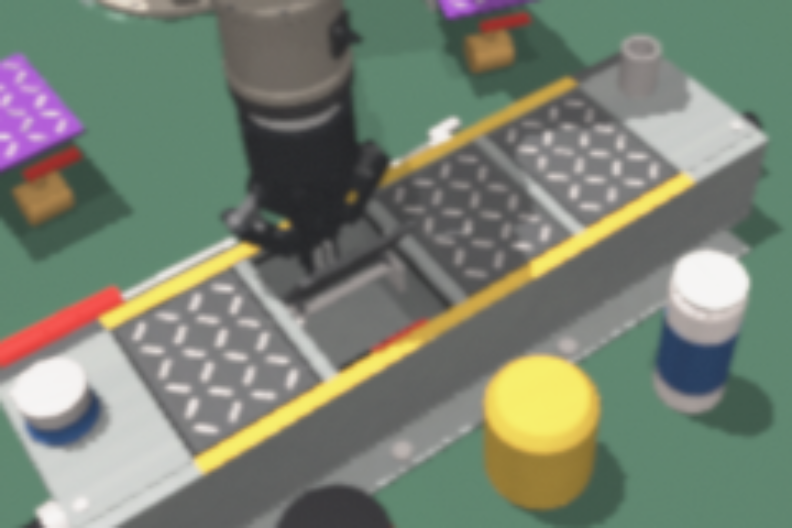

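The cover stands steeply open: its edge runs across crop (340,270) and it rests on its stop, the force now rising to 3.7 N. I withdraw straight up and check it.

Request:
carry_out --offset '[[0,0,-0.1],[0,0,-0.25],[0,0,-0.5],[0,0,-0.75],[-0.3,0,-0.8],[-0.6,0,-0.8],[-0.6,0,-0.8],[-0.6,0,-0.8]]' --turn '[[0,0,0],[0,0,0],[0,0,0],[0,0,0],[0,0,0],[0,0,0],[0,0,0],[0,0,0]]' --grip '[0,0,0,0,0,0,0,0]'

```text
time: 7.0
ee_pos: [0.3925, -0.0892, 0.2161]
eef_rot: [0.999, 0.046, 0.001, 0.001]
wrist_force: [0.3, 0.1, -0.1]
finger_gap: 0.0003
grip_force: 0.0
```

Run:
```python
from cell import status,imaging
from h import *
s=status.get_obs(); print(ductpos(s),s["wrist_force"])
d=imaging.get_image("scene"); cv2.imwrite("pics/s4.png",cv2.resize(d["image"][140:300,170:410,::-1],None,fx=3.3,fy=3.3))
```

```text
[-0.1666 -0.0527  0.2161] [ 0.32478891  0.13374261 -0.07158298]
```

View pics/s4.png

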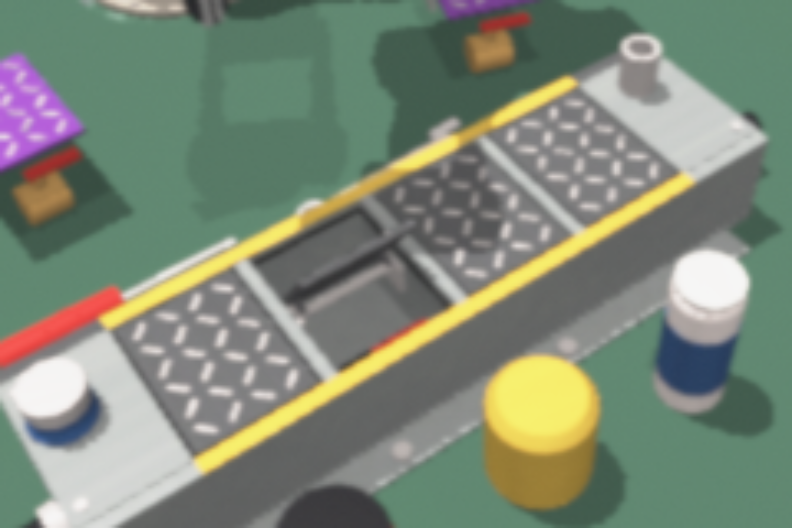

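Cover 2 stays fully open by itself at crop (350,265), the arm is clear, and the tin, socket and tools are where they were.

```bash
python3 -c "
from cell import robot; print(robot.sign_off())"
```

```text
the job is handed in; nothing more can be done
None
```

Cover 2 (second from the right) was the loose one; I tipped it fully open, it stayed open by itself with the arm clear, and the job was handed in at about 7 s (covers 3 and 4 didn't need testing).

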